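Press open the free door of a handleless cupboard

ROBOT

A 6-joint arm with a two-finger parallel gripper is mounted at the origin on a cart in front of the work surface, level with it; the furniture and walls round the work are solid. World frame = base frame: x ahead of the robot, y to its left, z up, the work surface at z = 0. Lengths are in mm, angles in rad, forces in N, time in s.
With the tool pointing down it reaches from about 275 to 1000 mm from the base axis. Payload 8.4 kg.
Tool frame: the origin (TCP) lies midway between the tips of the shut fingers; the grasp point (between the pads) lies 19 mm behind it; z points along the fingers, y is the line along which they close (so a half turn about z gives the same grasp; the last joint's range is limited). The gripper opens to 85 mm and grips with 20 to 120 N. Pads are 22 mm wide; open, the fingers measure 114 mm over their backs; the gripper's body (76 mm by 85 mm) begins 54 mm behind the grasp point. The pads swing forward as they close: fully open they stand 13 mm farther back than shut.
Start: joints at [-1.157, 0.353, 1.633, -0, 1.155, -0.002], TCP at [252.45, -571.749, 231.281] pointing down, gripper open.
Joint ranges: [-2.63, 2.63], [-0.92, 2.1], [0.06, 2.66], [-1.3, 4.44], [0, 2.69], [-3.02, 3.02]. Speed limits (rad/s): [2.22, 2.22, 2.79, 3.14, 3.14, 3.14].

INTERFACE

Orientations are given as [roll, pitch, yaw] about the fixed x, y, z axes, in that order (R = Rz(yaw) Ry(pitch) Rx(roll)).
In Python, from rig import telemetry, optics, r gives the robot as it stands.
- The arm moves only by the tool play_rows, never from a script. Its arguments are lists of equal length, an entry for each row: "dp": the shift along the tool's x, y, z in units of 40 mm (1.0 is 40 mm), a list of three; "rot": the turn, a rotation vector about the tool's x, y, z in units of 6 degrees (1.0 is 6 degrees), a list of three. In form: {"dp": [[tx, ty, tz], ...], "rot": [[ax, ay, az], ...]}. A call has 1 to 5 rows; each row is the pose to reach, as a shift and turn from the pose commanded when the call began, along the tool's axes at that moment; what a row does not reach only later rows make up. A row lasts 1/12 s, in which the tool goes at most 41.7 mm and 7.16 degrees, less where a joint would pass 70% of its speed; a pose out of reach is approached as far as the arm can. A call with a gripper value outside its range is refused whole. "fingers" is the opening, from 0 (shut) to 1 (fully open), set as the call begins (left out, the last holds). The fingers move at their own pace and stop on an object; "grip_force" is the grip in N (left out, the last holds). Time passes only in rows, so rows that repeat a pose let the fingers close. It gives the time, the measured TCP pose, the force, the opening and the grip force at its end, in the units of the state.
- telemetry.sense(): the state, without advancing time (a new reading comes with each control period).
- optics.grab_frame(name): name is "scene" or "top"; returns a dict with "color" (400x640x3 uint8, red, green, blue), "mtx" (3x3 intrinsics, pixels), "D" ([k1, k2, p1, p2, k3] as OpenCV has them; the pictures are not rectified), "R" (3x3) and "t" (3): a world point X has camera coordinates R X + t. Camera axes: x right, y down, z forward; pixel columns grow to the right and rows downward; lengths in mm; the calibration is good to about 2 mm. A picture is of the moment at which its call begins. There is no depth.
- r.sign_off(): hands the job in; it is judged then, once.
The state is a dict: "clock": time; "qpos": joint angles; "qvel": joint speeds; "joint_efforts": joint torques, N m; "eef_pos": TCP position; "tcp_rot": TCP orientation; "contact_force": force on the tool from outside, world axes, zero at the start; "wrist_torque": the same for the moment, N m; "opening": opening from 0.0 (shut) to 1.0 (fully open); "grasp_force": force on a finger pad.
Only numpy, scipy, OpenCV 4.12 (cv2) and the standard library are available. Lean on these libraries where they do the work, as an engineer would, in place of code of your own. Each camera call takes 0.05 s, during which the arm holds its last target. There are 200 camera calls.

TASK

A mug stands in front of one door of the small white two-door cupboard; open the other door, the one without the mug. It has no handle: press it in with a fingertip near the cupboard's middle until the catch lets go, back off so that it springs ajar by itself, then push it from behind with a finger until it stands wide open, about square to the front. Only touch and push, never pinch the door between the fingers; leave the door behind the mug shut, and leave the mug, the teaspoon and the spice jar where they are.

Things in the scene. Friction and masses are not known exactly. Their poses are not given: they have to be found in the camera images.
- cupboard: White cupboard fixed to the worktop, 280 wide (y), 140 deep (x), 185 mm high, two plain doors side by side. Origin: centre of its underside, on the worktop; x front to back, y to its left seen from the robot, z up. Carcass front at x = -70 mm, door fronts at x = -93, doors 36 to 184 mm up. Doors hinge on their outer sides, meet in the middle, open towards the robot.
- door_l (a joint): Hinge angle of the left door, rad: 0 shut (rests near 0.004), pressed in below 0 (stop -0.055), open up to 1.5. At -0.035 (4 mm at the free edge; 3 to 4 N there, twice that at mid-door) the catch lets go; once the finger backs off, a spring takes the door to about 0.5 in 1 to 2 s. It then moves on under 2 N and stays where left (0.5 to 1.5). A sprung catch does not engage again.
- door_l_press (a point): Point on the front of the left door, 118 mm from its hinge axis (18 mm from its free edge), 35 mm below its top edge; moves with the door. Good place to press, along the cupboard's +x. Behind the door, 118 mm from the hinge axis, the catch's striker projects 30 mm to the rear, 76 to 90 mm above the worktop.
- door_l_hinge (a point): Point on the vertical hinge axis of the left door (on the cupboard's outer left side), at the height of the door's top edge, 184 mm up; the axis lies in the rear surface of the door board. The board reaches 136 mm from here towards the cupboard's middle when shut, is 12 mm thick and 148 mm high; a panel 118 x 130 mm stands 3 mm proud in the middle of its front and of its rear.
- door_r (a joint): Hinge angle of the right door, rad: 0 shut (rests near 0.004), pressed in below 0 (stop -0.055), open up to 1.5. At -0.035 (4 mm at the free edge; 3 to 4 N there, twice that at mid-door) the catch lets go; once the finger backs off, a spring takes the door to about 0.5 in 1 to 2 s. It then moves on under 2 N and stays where left (0.5 to 1.5). A sprung catch does not engage again.
- door_r_press (a point): Point on the front of the right door, 118 mm from its hinge axis (18 mm from its free edge), 35 mm below its top edge; moves with the door. Good place to press, along the cupboard's +x. Behind the door, 118 mm from the hinge axis, the catch's striker projects 30 mm to the rear, 76 to 90 mm above the worktop.
- door_r_hinge (a point): Point on the vertical hinge axis of the right door (on the cupboard's outer right side), at the height of the door's top edge, 184 mm up; the axis lies in the rear surface of the door board. The board reaches 136 mm from here towards the cupboard's middle when shut, is 12 mm thick and 148 mm high; a panel 118 x 130 mm stands 3 mm proud in the middle of its front and of its rear.
- mug: Dark grey and white mug, 92 mm high, 78 mm across, 112 mm with its handle, upright on the worktop in front of one of the doors, about 85 mm out from the carcass front. Origin at its underside, near the middle. Its y in the cupboard's frame is positive before the left door, negative before the right.
- teaspoon: Metal teaspoon, 139 x 30 x 10 mm, flat on the worktop in front of the other door, which swings above it. Origin at the middle of its underside.
- spice_jar: Spice jar with a dark cap, 45 mm across, 105 mm high, upright on the worktop beside the cupboard's left side. Origin at the centre of its underside.

How it is judged (in metres and radians):
On the way, in this order (a step that is already met when the one before it is completed fails the run):
1. the door without the mug is pressed in by at least 0.02 rad (((y of mug in the frame of cupboard below 0 m and value of joint door_l below -0.02 rad) or (y of mug in the frame of cupboard above 0 m and value of joint door_r below -0.02 rad))).
2. that door has sprung ajar (past 0.35 rad) and no finger touches it (((y of mug in the frame of cupboard below 0 m and value of joint door_l between 0.35 and 0.9 rad and contact force between the fingers and door_l below 0.1 N) or (y of mug in the frame of cupboard above 0 m and value of joint door_r between 0.35 and 0.9 rad and contact force between the fingers and door_r below 0.1 N))), for 0.1 s.
At the end, for the whole second after the job is handed in: The door without the mug stands open by more than 1.2 rad (69 degrees) and is at rest; the door behind the mug is shut (under 0.03 rad); mug and spice jar are upright and within 20 mm of where they stood, the teaspoon within 30 mm (((y of mug in the frame of cupboard below 0 m and value of joint door_l above 1.2 rad and velocity of joint door_l between -0.05 and 0.05 rad/s and value of joint door_r below 0.03 rad) or (y of mug in the frame of cupboard above 0 m and value of joint door_r above 1.2 rad and velocity of joint door_r between -0.05 and 0.05 rad/s and value of joint door_l below 0.03 rad)) and distance of each of mug, spice_jar from where it was at the start of the episode below 0.02 m and angle between each of mug, spice_jar's own z axis and vertical below 0.1 rad and distance of teaspoon from where it was at the start of the episode below 0.03 m); the robot touches nothing.
It fails at once if the door behind the mug springs open ((y of mug in the frame of cupboard below 0 m and value of joint door_r above 0.06 rad) or (y of mug in the frame of cupboard above 0 m and value of joint door_l above 0.06 rad)).
It fails at once if a door is pinched (fingers press on its front and rear panels at once) ((contact force between the fingers and door_l_c1 above 0.5 N and contact force between the fingers and door_l_c2 above 0.5 N) or (contact force between the fingers and door_r_c1 above 0.5 N and contact force between the fingers and door_r_c2 above 0.5 N)).
It fails at once if the mug is shifted or lifted by more than 20 mm (distance of mug from where it was at the start of the episode above 0.02 m).
It fails at once if the teaspoon is shifted or lifted by more than 30 mm (distance of teaspoon from where it was at the start of the episode above 0.03 m).
It fails at once if the spice jar is shifted or lifted by more than 20 mm (distance of spice_jar from where it was at the start of the episode above 0.02 m).
It also fails if it takes over 43 s, if anything falls off the work surface, if the arm or the gripper's body presses on something with over 40 N, if the wrist force passes 120 N, or if a joint passes its speed limit or range.

## Working session

There is one attempt and no reset: what is moved stays moved. The work goes in short steps, Python scripts to look and compute and a tool call to move; the robot and the scene stay as the last step left them, time stands still between calls to the robot, and variables do not carry over. Pictures are saved under pics/ and viewed, at most 10 in all, crops included, and the job is handed in when it is done.

Besides the shell and the picture viewer there is one more tool, called after "Call:" by a JSON object that holds its "op" and its "data", one argument or row to a line. play_rows: Moves the arm, as the interface text tells. Its arguments: {"type":"object","properties":{"dp":{"type":"array"},"rot":{"type":"array"},"fingers":{"type":"number"},"grip_force":{"type":"number"}},"required":["dp","rot"]}

```bash
mkdir -p pics; python3 - <<'E'
from rig import telemetry, optics, r
import cv2,pickle
print(telemetry.sense())
for n in("scene","top"):
    f=optics.grab_frame(n);pickle.dump(f,open(n+".pkl","wb"));cv2.imwrite(f"pics/{n}0.png",f["color"][:,:,::-1])
    print(n,f["mtx"],f["D"],f["R"],f["t"])
E
```

```text
{'clock': 0.0, 'qpos': array([-1.15741256e+00,  3.53658212e-01,  1.63413599e+00,  1.31859516e-05,
        1.15519615e+00, -2.39212662e-03]), 'qvel': array([-1.65335005e-03, -2.14522638e-03, -1.71226875e-04,  1.53122206e-03,
        9.60574501e-04,  9.61344692e-05]), 'joint_efforts': array([-1.01675487e-03, -6.05251622e+01, -3.42067623e+01, -1.38061189e-06,
        9.37240839e-03, -6.72412227e-06]), 'eef_pos': array([ 252.25422846, -571.31189323,  230.55460303]), 'tcp_rot': array([-3.14019499e+00, -1.53994544e-05,  4.15770549e-01]), 'contact_force': array([-0.61734261, -0.13933086, -0.5653221 ]), 'wrist_torque': array([ 0.02828669,  0.01725317, -0.01059105]), 'grasp_force': 0.0, 'opening': 1.0027438865300005}
scene [[395.77578139   0.         316.39194294]
 [  0.         395.77578139 203.80755531]
 [  0.           0.           1.        ]] [-0.0755746  0.         0.         0.         0.       ] [[-0.5157823  -0.85670903  0.00427256]
 [-0.44589337  0.26418534 -0.85521063]
 [ 0.73153792 -0.44300761 -0.51826299]] [508.13828042 267.02684239 639.45586976]
top [[374.84604213   0.         320.69629175]
 [  0.         374.84604213 200.86527498]
 [  0.           0.           1.        ]] [-0.02909599  0.          0.          0.          0.        ] [[ 0.00371394 -0.99957396  0.02894998]
 [-0.98902817 -0.00794707 -0.1475131 ]
 [ 0.14768032 -0.02808449 -0.98863633]] [248.42353195 543.43835214 896.06067897]
```

View pics/scene0.png

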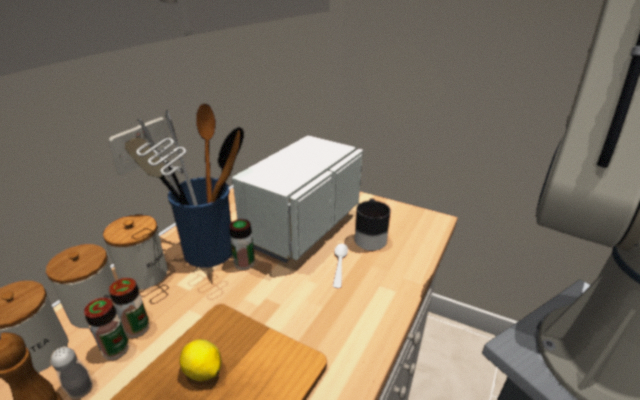

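View pics/top0.png

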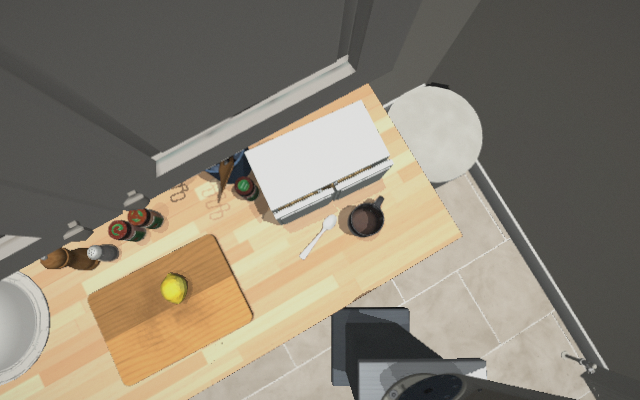

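The mug (366,220) stands before the right door, so the left door is the one to open. The spoon is at about (318,237) and the jar at (246,188). Next I measure the cupboard's pose from its white top in the top view.

```bash
cat > h.py <<'E'
import numpy as np,cv2
def cast(f,px,z):
    px=np.asarray(px,float).reshape(-1,1,2)
    n=cv2.undistortPoints(px,f["mtx"],f["D"]).reshape(-1,2)
    d=np.c_[n,np.ones(len(n))]@f["R"]; C=-f["R"].T@f["t"]
    return C+d*((z-C[2])/d[:,2])[:,None]
def proj(f,X):
    return cv2.projectPoints(np.asarray(X,float).reshape(-1,3),cv2.Rodrigues(f["R"])[0],f["t"],f["mtx"],f["D"])[0].reshape(-1,2)
E
python3 - <<'E'
import pickle;from h import *
f=pickle.load(open("top.pkl","rb"));im=f["color"]
m=(im.min(2)>190).astype(np.uint8);m[:, :235]=0;m[:,400:]=0;m[:90]=0;m[225:]=0
n,l,s,c=cv2.connectedComponentsWithStats(m);k=1+s[1:,4].argmax();print(s[k])
cs,_=cv2.findContours((l==k).astype(np.uint8),0,1);P=cast(f,cs[0],185)[:,:2]
R=cv2.minAreaRect(P.astype(np.float32));print(R,cv2.boxPoints(R))
v=cv2.resize(im[90:270,225:405],None,fx=3.3,fy=3.3,interpolation=2)
print(cast(f,[[366,220]],92),cast(f,[[334,218],[303,257]],5),cast(f,[[246,188]],105))
cv2.imwrite("pics/crop.png",v[:,:,::-1])
E
```

```text
[ 245  100  145  110 8231]
((622.6027221679688, 263.7298583984375), (138.20005798339844, 279.23095703125), 25.94386863708496) [[499.38593 359.04474]
 [621.5468  107.95379]
 [745.8195  168.41498]
 [623.6586  419.50592]]
[[489.46715184 147.37383651  92.        ]] [[502.64158255 216.47846557   5.        ]
 [403.55108067 294.71656866   5.        ]] [[560.36944933 425.91245283 105.        ]]
```

View pics/crop.png

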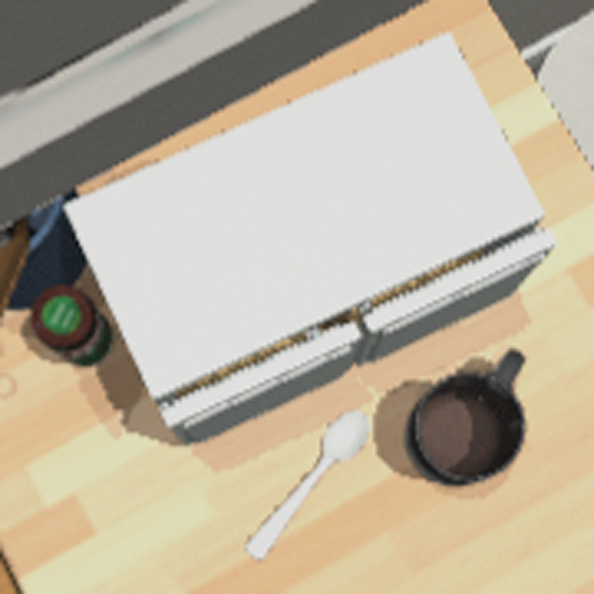

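The mug is before the right door and the spoon lies under the left door's swing. I can work with the tool pointing straight down from above: tool x is within 2° of the cupboard's x, and tool y is the reverse of its y. First move: travel towards the front of the left door with the fingers shut.

Call:
{"op": "play_rows", "data": {
  "dp": [
    [0.64,-0.77,0],
    [1.27,-1.54,0],
    [1.91,-2.32,0],
    [2.54,-3.09,0],
    [3.18,-3.86,0]
  ],
  "rot": [
    [0,0,0],
    [0,0,0],
    [0,0,0],
    [0,0,0],
    [0,0,0]
  ],
  "fingers": 0
}}

```text
clock: 0.52
eef_pos: [306.3, -377.2, 230.9]
tcp_rot: [-3.141, 0.0, 0.415]
contact_force: [0.6, -0.1, -0.1]
opening: 0.298
grasp_force: 0.0
```

Call:
{"op": "play_rows", "data": {
  "dp": [
    [0.64,-0.77,0],
    [1.27,-1.54,0],
    [1.91,-2.32,0],
    [2.54,-3.09,0],
    [3.18,-3.86,0]
  ],
  "rot": [
    [0,0,0],
    [0,0,0],
    [0,0,0],
    [0,0,0],
    [0,0,0]
  ]
}}

```text
clock: 0.93
eef_pos: [360.2, -184.7, 231.2]
tcp_rot: [3.142, -0.0, 0.415]
contact_force: [1.5, -0.2, -0.5]
opening: 0.001
grasp_force: 0.0
```

Call:
{"op": "play_rows", "data": {
  "dp": [
    [0.64,-0.77,0],
    [1.27,-1.54,0],
    [1.91,-2.32,0],
    [2.54,-3.09,0],
    [3.18,-3.86,0]
  ],
  "rot": [
    [0,0,0],
    [0,0,0],
    [0,0,0],
    [0,0,0],
    [0,0,0]
  ]
}}

```text
clock: 1.35
eef_pos: [414.3, 8.1, 231.3]
tcp_rot: [3.141, -0.0, 0.416]
contact_force: [1.1, -0.4, -0.4]
opening: -0.001
grasp_force: 0.0
```

Call:
{"op": "play_rows", "data": {
  "dp": [
    [0.64,-0.77,0],
    [1.27,-1.54,0],
    [1.9,-2.3,0],
    [2.5,-3.05,0],
    [3.0,-3.7,0]
  ],
  "rot": [
    [0,0,-0.1],
    [0,0,-0.2],
    [0,0,-0.3],
    [0,0,-0.36],
    [0,0,-0.36]
  ]
}}

```text
clock: 1.77
eef_pos: [464.6, 192.6, 231.1]
tcp_rot: [-3.141, -0.0, 0.455]
contact_force: [0.1, -1.3, 1.0]
opening: 0.001
grasp_force: 0.0
```

Call:
{"op": "play_rows", "data": {
  "dp": [
    [0.2,-0.2,0.4],
    [0.2,-0.2,0.9],
    [0.2,-0.2,1.5],
    [0.2,-0.2,2.1],
    [0.2,-0.2,2.2]
  ],
  "rot": [
    [0,0,0],
    [0,0,0],
    [0,0,0],
    [0,0,0],
    [0,0,0]
  ]
}}

```text
clock: 2.18
eef_pos: [465.6, 199.9, 139.7]
tcp_rot: [-3.141, 0.006, 0.454]
contact_force: [-1.3, -0.1, -0.8]
opening: -0.001
grasp_force: 0.0
```

```bash
cat > look.py <<'E'
from rig import telemetry, optics
import sys;from h import *
C=np.array([622.6,263.7]);M=np.array([[.8992,.4375],[-.4375,.8992]])
s=telemetry.sense();print(s["clock"],s["eef_pos"],s["tcp_rot"],s["contact_force"],"cup xy",M@(s["eef_pos"][:2]-C))
if len(sys.argv)>1:
    n=sys.argv[1];f=optics.grab_frame("top");g=optics.grab_frame("scene")
    a=cv2.resize(f["color"][90:270,225:405],(400,400),interpolation=2);b=cv2.resize(g["color"][110:310,210:410],(400,400),interpolation=2)
    cv2.imwrite(f"pics/{n}.png",np.hstack([a,b])[:,:,::-1])
E
python3 look.py a1
```

```text
2.1833 [465.63159212 199.85675816 139.66887794] [-3.14128402  0.00600627  0.45393831] [-1.34460105 -0.1001977  -0.75507463] cup xy [-169.07741067   11.26583539]
```

View pics/a1.png

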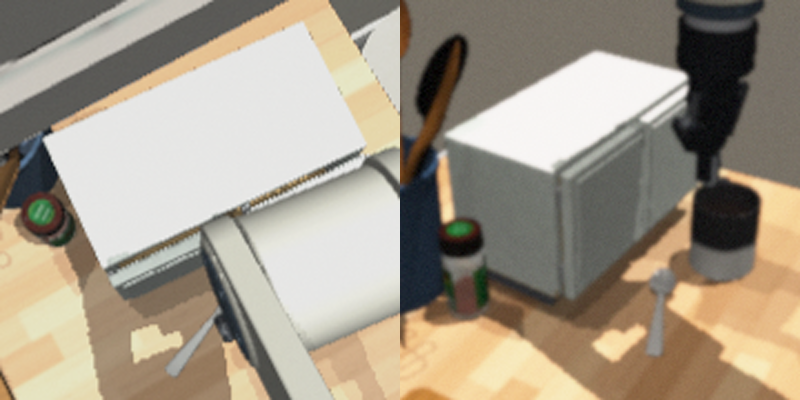

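The gripper hangs vertically over the gap between spoon and mug, in front of the doors' meeting line. I shift left by 13 mm and move towards the door.

Call:
{"op": "play_rows", "data": {
  "dp": [
    [0.2,-0.3,0],
    [0.5,-0.33,0],
    [0.8,-0.33,0],
    [1.1,-0.33,0],
    [1.2,-0.33,0]
  ],
  "rot": [
    [0,0,0],
    [0,0,0],
    [0,0,0],
    [0,0,0],
    [0,0,0]
  ]
}}

```text
clock: 2.7
eef_pos: [508.6, 235.4, 145.0]
tcp_rot: [3.142, -0.004, 0.454]
contact_force: [-0.3, -0.1, 0.5]
opening: -0.001
grasp_force: 0.0
```

Call:
{"op": "play_rows", "data": {
  "dp": [
    [0.1,0,0],
    [0.2,0,0],
    [0.3,0,0],
    [0.3,0,0],
    [0.3,0,0]
  ],
  "rot": [
    [0,0,0],
    [0,0,0],
    [0,0,0],
    [0,0,0],
    [0,0,0]
  ]
}}

```text
clock: 3.12
eef_pos: [516.2, 238.8, 143.3]
tcp_rot: [-3.142, 0.0, 0.453]
contact_force: [-0.3, -0.0, -0.3]
opening: 0.003
grasp_force: 0.0
```

```bash
python3 look.py
```

```text
3.1167 [516.22156755 238.76329834 143.32013444] [-3.14157011e+00  1.37505876e-04  4.53402267e-01] [-0.34613717 -0.04266075 -0.30788296] cup xy [-106.56529344   24.11748206]
```

Now press in small steps.

Call:
{"op": "play_rows", "data": {
  "dp": [
    [0.05,0,0],
    [0.1,0,0],
    [0.15,0,0],
    [0.15,0,0]
  ],
  "rot": [
    [0,0,0],
    [0,0,0],
    [0,0,0],
    [0,0,0]
  ]
}}

```text
clock: 3.45
eef_pos: [521.3, 241.1, 143.2]
tcp_rot: [3.141, 0.001, 0.454]
contact_force: [-2.1, -2.8, 3.3]
opening: 0.006
grasp_force: 1.7
```

```bash
python3 look.py
```

```text
3.45 [521.28299085 241.0874349  143.1520543 ] [3.14132281e+00 1.45689031e-03 4.53590710e-01] [-2.06464426 -2.81601443  3.30136602] cup xy [-100.99725186   23.99297296]
```

Call:
{"op": "play_rows", "data": {
  "dp": [
    [0.05,0,0],
    [0.1,0,0],
    [0.1,0,0]
  ],
  "rot": [
    [0,0,0],
    [0,0,0],
    [0,0,0]
  ]
}}

```text
clock: 3.7
eef_pos: [525.2, 242.8, 143.0]
tcp_rot: [3.141, 0.001, 0.454]
contact_force: [-0.7, -3.2, -0.2]
opening: -0.0
grasp_force: 1.4
```

Call:
{"op": "play_rows", "data": {
  "dp": [
    [0.05,0,0],
    [0.05,0,0]
  ],
  "rot": [
    [0,0,0],
    [0,0,0]
  ]
}}

```text
clock: 3.87
eef_pos: [525.5, 243.0, 142.9]
tcp_rot: [3.141, 0.004, 0.454]
contact_force: [-7.7, -7.4, 4.7]
opening: 0.002
grasp_force: 4.9
```

The force rose to about 11 N with almost no further travel, so the door is at its stop. I back off well clear.

Call:
{"op": "play_rows", "data": {
  "dp": [
    [-0.8,0,0],
    [-1.6,0,0],
    [-2.4,0,0],
    [-2.7,0,0],
    [-2.7,0,-0.3]
  ],
  "rot": [
    [0,0,0],
    [0,0,0],
    [0,0,0],
    [0,0,0],
    [0,0,0]
  ]
}}

```text
clock: 4.28
eef_pos: [426.3, 195.3, 153.7]
tcp_rot: [-3.141, 0.004, 0.453]
contact_force: [0.4, -0.6, -0.7]
opening: 0.0
grasp_force: 0.0
```

Call:
{"op": "play_rows", "data": {
  "dp": [
    [0,0,-0.5],
    [0,0,-1],
    [0,0,-1.5],
    [0,0,-2],
    [0,0,-2]
  ],
  "rot": [
    [0,0,0],
    [0,0,0],
    [0,0,0],
    [0,0,0],
    [0,0,0]
  ]
}}

```text
clock: 4.7
eef_pos: [432.8, 198.3, 239.4]
tcp_rot: [-3.141, -0.008, 0.453]
contact_force: [0.0, -0.1, 1.0]
opening: -0.001
grasp_force: 0.0
```

Call:
{"op": "play_rows", "data": {
  "dp": [
    [0,0,0],
    [0,0,0],
    [0,0,0],
    [0,0,0],
    [0,0,0]
  ],
  "rot": [
    [0,0,0],
    [0,0,0],
    [0,0,0],
    [0,0,0],
    [0,0,0]
  ]
}}

```text
clock: 5.12
eef_pos: [429.7, 196.6, 234.5]
tcp_rot: [-3.141, 0.001, 0.453]
contact_force: [0.5, -0.8, 0.9]
opening: 0.001
grasp_force: 0.0
```

Call:
{"op": "play_rows", "data": {
  "dp": [
    [0,0,0],
    [0,0,0],
    [0,0,0],
    [0,0,0],
    [0,0,0]
  ],
  "rot": [
    [0,0,0],
    [0,0,0],
    [0,0,0],
    [0,0,0],
    [0,0,0]
  ]
}}

```text
clock: 5.53
eef_pos: [430.0, 196.8, 235.3]
tcp_rot: [-3.142, -0.0, 0.454]
contact_force: [0.0, -0.3, 1.6]
opening: -0.0
grasp_force: 0.0
```

```bash
python3 look.py a2
```

```text
5.5333 [429.98388037 196.77299193 235.2666271 ] [-3.14158501e+00 -3.78221758e-06  4.53520313e-01] [ 0.01672732 -0.25616226  1.57511219] cup xy [-202.4809808    24.08878668]
```

View pics/a2.png

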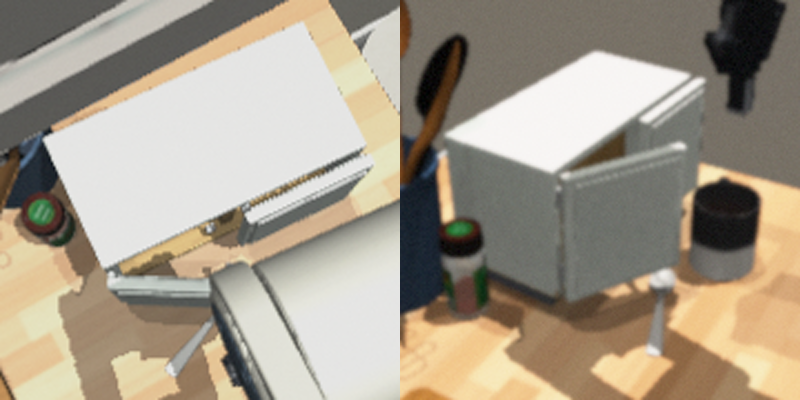

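The left door stands ajar at about 0.5 rad, with nothing touching it and the spoon and mug undisturbed. I go over its edge into the wedge behind it and come down there.

Call:
{"op": "play_rows", "data": {
  "dp": [
    [0.7,0,0],
    [1.4,0,0],
    [2.1,0,0],
    [2.5,0,0],
    [2.5,0,0]
  ],
  "rot": [
    [0,0,0],
    [0,0,0],
    [0,0,0],
    [0,0,0],
    [0,0,0]
  ]
}}

```text
clock: 6.05
eef_pos: [522.6, 241.9, 235.2]
tcp_rot: [3.142, -0.002, 0.454]
contact_force: [-0.0, 0.8, 0.8]
opening: -0.002
grasp_force: 0.0
```

Call:
{"op": "play_rows", "data": {
  "dp": [
    [0,0,0],
    [0,0,0.1],
    [0,0,0.3],
    [0,0,0.6],
    [0,0,0.8]
  ],
  "rot": [
    [0,0,0],
    [0,0,0],
    [0,0,0],
    [0,0,0],
    [0,0,0]
  ]
}}

```text
clock: 6.47
eef_pos: [518.7, 240.0, 201.7]
tcp_rot: [-3.142, 0.001, 0.453]
contact_force: [-0.7, 0.6, 0.7]
opening: 0.001
grasp_force: 0.0
```

```bash
python3 look.py a3
```

```text
6.4667 [518.7429782  240.04328794 201.71628475] [-3.14156200e+00  1.25933213e-03  4.53468389e-01] [-0.73176879  0.56889993  0.74949422] cup xy [-103.73804552   24.16533155]
```

View pics/a3.png

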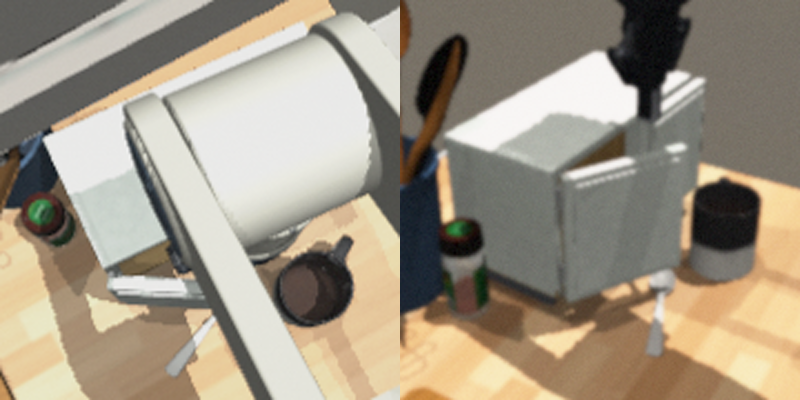

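The finger is above the wedge, behind the door and in front of the carcass. I lower it to about z = 145 and push.

Call:
{"op": "play_rows", "data": {
  "dp": [
    [0,0,0.4],
    [0,0,0.8],
    [0,0,1.2],
    [0,0,1.4],
    [0,0,1.4]
  ],
  "rot": [
    [0,0,0],
    [0,0,0],
    [0,0,0],
    [0,0,0],
    [0,0,0]
  ]
}}

```text
clock: 6.98
eef_pos: [518.7, 240.1, 145.6]
tcp_rot: [-3.141, 0.003, 0.454]
contact_force: [0.4, 0.1, -0.2]
opening: 0.003
grasp_force: 0.0
```

Call:
{"op": "play_rows", "data": {
  "dp": [
    [-0.05,-0.2,0],
    [-0.12,-0.4,0],
    [-0.3,-0.48,0],
    [-0.5,-0.58,0],
    [-0.65,-0.65,0]
  ],
  "rot": [
    [0,0,0],
    [0,0,0],
    [0,0,0],
    [0,0,0],
    [0,0,0]
  ]
}}

```text
clock: 7.4
eef_pos: [484.3, 253.0, 148.0]
tcp_rot: [-3.141, -0.001, 0.454]
contact_force: [1.4, 0.4, -0.4]
opening: -0.002
grasp_force: 0.7
```

```bash
python3 look.py
```

```text
7.4 [484.27504917 252.99627039 147.98309153] [-3.14149699e+00 -1.28575672e-03  4.54097150e-01] [ 1.40701009  0.4394455  -0.39548739] cup xy [-129.06467749   50.89237233]
```

Call:
{"op": "play_rows", "data": {
  "dp": [
    [-0.2,-0.13,0],
    [-0.38,-0.27,0],
    [-0.54,-0.42,0],
    [-0.7,-0.6,0],
    [-0.8,-0.75,0]
  ],
  "rot": [
    [0,0,0],
    [0,0,0],
    [0,0,0],
    [0,0,0],
    [0,0,0]
  ]
}}

```text
clock: 7.82
eef_pos: [442.1, 265.7, 147.4]
tcp_rot: [3.141, 0.0, 0.454]
contact_force: [2.8, -1.2, 0.1]
opening: -0.004
grasp_force: 1.2
```

Call:
{"op": "play_rows", "data": {
  "dp": [
    [-0.1,-0.15,0],
    [-0.2,-0.3,0],
    [-0.26,-0.45,0],
    [-0.3,-0.55,0],
    [-0.3,-0.55,0]
  ],
  "rot": [
    [0,0,0],
    [0,0,0],
    [0,0,0],
    [0,0,0],
    [0,0,0]
  ]
}}

```text
clock: 8.23
eef_pos: [421.8, 280.5, 147.1]
tcp_rot: [-3.141, 0.001, 0.454]
contact_force: [0.5, 0.7, 0.3]
opening: 0.002
grasp_force: 0.0
```

```bash
python3 look.py a4
```

```text
8.2333 [421.79894742 280.47446999 147.1065781 ] [-3.14136102e+00  1.09672408e-03  4.54036889e-01] [0.50412445 0.67218772 0.32012717] cup xy [-173.22147586  102.93406392]
```

View pics/a4.png

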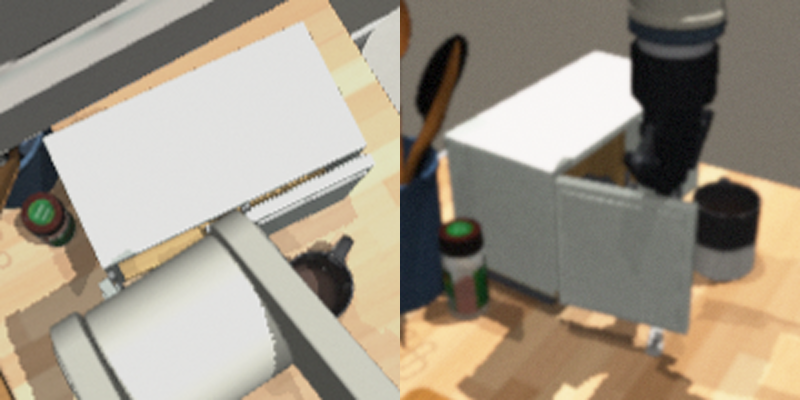

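The door looks wide open. I move sideways off it, rise, and withdraw to see the whole scene.

Call:
{"op": "play_rows", "data": {
  "dp": [
    [0,0.3,0],
    [0,0.6,0],
    [0,0.6,-0.6],
    [0,0.6,-1.5],
    [0,0.6,-2.3]
  ],
  "rot": [
    [0,0,0],
    [0,0,0],
    [0,0,0],
    [0,0,0],
    [0,0,0]
  ]
}}

```text
clock: 8.75
eef_pos: [433.3, 256.7, 240.0]
tcp_rot: [3.141, 0.002, 0.452]
contact_force: [0.4, 0.4, 0.4]
opening: 0.0
grasp_force: 0.0
```

Call:
{"op": "play_rows", "data": {
  "dp": [
    [-0.2,0.8,-0.3],
    [-0.4,1.7,-0.4],
    [-0.6,2.6,-0.4],
    [-0.8,3.5,-0.4],
    [-1,4.4,-0.4]
  ],
  "rot": [
    [0,0,0],
    [0,0,0],
    [0,0,0],
    [0,0,0],
    [0,0,0]
  ]
}}

```text
clock: 9.17
eef_pos: [474.5, 79.8, 255.5]
tcp_rot: [3.141, -0.0, 0.453]
contact_force: [0.7, -0.3, 0.5]
opening: -0.004
grasp_force: 0.0
```

Call:
{"op": "play_rows", "data": {
  "dp": [
    [-0.4,0.8,0],
    [-0.8,1.6,0],
    [-1.2,2.4,0],
    [-1.5,3.0,0],
    [-1.5,3,0]
  ],
  "rot": [
    [0,0,0],
    [0,0,0],
    [0,0,0],
    [0,0,0],
    [0,0,0]
  ]
}}

```text
clock: 9.58
eef_pos: [472.5, -56.6, 255.2]
tcp_rot: [3.14, 0.001, 0.45]
contact_force: [-0.9, 0.0, -0.5]
opening: 0.0
grasp_force: 0.0
```

```bash
python3 look.py a5
```

```text
9.5833 [472.48738535 -56.59456687 255.23515932] [3.14025976e+00 1.02488599e-03 4.49557366e-01] [-0.87827266  0.04370225 -0.51343034] cup xy [-275.1101361  -222.33460562]
```

View pics/a5.png

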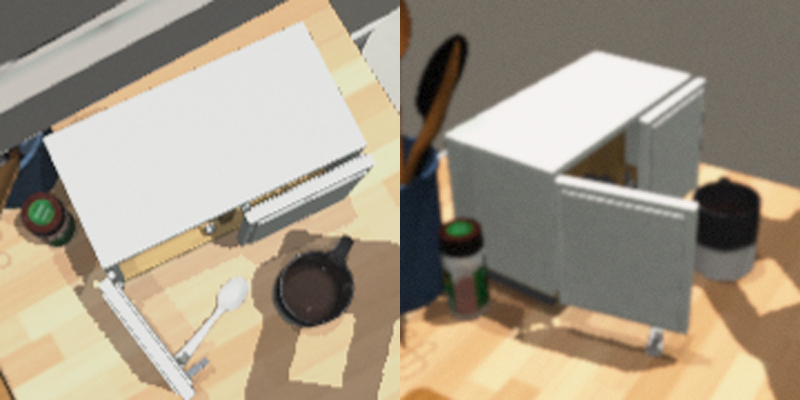

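The door's top edge runs from (103,283) to (185,397) in the crop, and mug, spoon and jar are in place. I check the angle.

```bash
python3 - <<'E'
import pickle;from h import *
f=pickle.load(open("top.pkl","rb"))
p=np.array([[103,283],[185,397],[112,280],[193,392]])*.45+[225,90]
P=cast(f,p,184)[:,:2]@np.array([[.8992,.4375],[-.4375,.8992]]).T
for a,b in((0,1),(2,3)): d=P[b]-P[a];print(d,np.arctan2(-d[0],-d[1]))
E
```

```text
[-127.68085521  -23.78509024] 1.3866219002383566
[-125.73065763  -23.60994845] 1.385176013441112
```

The angle is 1.39 rad, above the required 1.2, so I hand in.

```bash
python3 -c "
from rig import r
print(r.sign_off())"
```

```text
the job is handed in; nothing more can be done
None
```

The left door, the one without the mug, was pressed, sprang ajar by itself and was pushed open to about 1.39 rad; the right door is still shut, the mug, teaspoon and spice jar look unmoved in the last picture, and the job was handed in just after 9.6 s.

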